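# Shut the guard of the loaded jar sampler

### The job

One of the two jar samplers on the bench is loaded with capped jars and the other is empty; both have their clear sliding guards open. Push the loaded sampler's guard fully shut over its jars, until its latch clicks and holds it. Leave the empty sampler's guard as it is.

Things in the scene. Friction and masses are not known exactly. Their poses are not given: they have to be found in the camera images.
- guard_grip (a point): Centre of the upright aluminium grip plate on the LOADED sampler's guard: 12 mm thick (x), 60 wide (y), 45 tall; its foot is 24 mm thick for 4 mm. It stands mid-panel on the clear guard (140 x by 200 y mm, level top 119 mm over the table, grip top 164; 5 mm high strip along its robot-side edge). Axes: x level, the way to SHUT, away from the robot; z up. Push on its robot-side face.
- guard (a joint): How far the loaded sampler's guard is open, m: 0 fully shut on its end stop, at most 0.14 (starts 0.08 to 0.13). It slides straight along guard_grip's x with about 1.5 N friction and stays where left. In the last 35 mm the latch resists with 2 to 5 N more, until it catches at about 0.008; a light push then takes it to 0.
- latch (a joint): The loaded sampler's latch: a 10 mm steel spring pin in the white end block beyond the jars, m. 0 = up; about 0.007 = pressed down by the nose on the guard's steel tongue riding over it. It springs back up once the guard is within 8 mm of shut, and then holds it.
- spare_guard_grip (a point): The same point on the identical guard of the EMPTY sampler (bare dark holes), to be left alone. Both samplers are white with a green foot, 335 x 220 mm, 70 mm high; one stands left and one right ahead of the robot, in either order, each turned up to 15 degrees. The loaded one has six white-capped jars in its holes.

How it is judged:
By the outcome, as a careful person would: the job done as asked, in the order asked, and still so for the second after the job is handed in, with the robot touching nothing.
It also fails if it takes over 30 s, if anything falls off the work surface, if the arm or the gripper's body presses on something with over 40 N, if the wrist force passes 120 N, or if a joint passes its speed limit or range.

### The arm

A 7-joint arm with a two-finger parallel gripper is mounted at the origin on the work surface. World frame = base frame: x ahead of the robot, y to its left, z up, the work surface at z = 0. Lengths are in m, angles in rad, forces in N, time in s.
With the tool pointing down it reaches from about 0.425 to 0.925 m from the base axis. Payload 6.8 kg.
Tool frame: the origin (TCP) lies midway between the tips of the shut fingers; the grasp point (between the pads) lies 19 mm behind it; z points along the fingers, y is the direction in which the jaws open and shut (so a half turn about z gives the same grasp; the last joint's range is limited). The gripper opens to 85 mm and grips with 20 to 120 N. Pads are 22 mm wide; open, the fingers measure 114 mm over their backs; the gripper's body (76 mm by 85 mm) begins 54 mm behind the grasp point. The pads swing forward as they close: fully open they stand 13 mm farther back than shut.
Start: joints at [-1.338, 0.477, 0.022, 1.555, -0.011, 1.109, -0.083], TCP at [0.226, 0.636, 0.231] pointing down, gripper open.
Joint ranges: [-2.96, 2.96], [-0.34, 2.1], [-1.41, 1.46], [0.24, 2.44], [-1.37, 4.51], [0.17, 1.92], [-2.96, 2.96]. Speed limits (rad/s): [2.39, 2.39, 3.14, 3.14, 3.14, 3.14, 3.14].

### API

Orientations are given as a unit quaternion [w, x, y, z].
In Python, from station import readout, eyes, ticket gives the robot as it stands. The module is installed in compiled form; this text tells all that it offers.
- The arm moves only by the shell command python3 -m crank 'ROWS' [FORCE]. ROWS is JSON, a list of rows, each an object of numbers: "jaw": the opening in per cent of the stroke, from 0 (shut) to 100 (fully open); "x", "y", "z": the shift along the tool's x, y, z in mm; "ax", "ay", "az": the turn, a rotation vector about the tool's x, y, z in degrees. In form: [{"jaw": .., "x": .., "y": .., "z": .., "ax": .., "ay": .., "az": ..}, ...]. A call has 1 to 12 rows; each row shifts and turns the commanded pose from where the row before left it, along the tool's axes as they then stand; what a row does not reach is not made up. A row lasts 1/8 s, in which the tool goes at most 62.5 mm and 10.7 degrees, less where a joint would pass 70% of its speed; a pose out of reach is approached as far as the arm can. A call with a gripper value outside its range is refused whole. The fingers move at their own pace and stop on an object; FORCE is the grip in N (left out, the last holds). Time passes only in rows, so rows that do not move let the fingers close. It gives the time, the measured TCP pose, the force and the opening at its end, in the units of the state.
- readout.get_obs(): the state, without advancing time (a new reading comes with each control period).
- eyes.read_camera(name): name is "side" or "top" or "wrist"; returns (picture, depth): 480x640x3 uint8, red, green, blue; 480x640 float32, m along the optical axis (not along the pixel's ray), 0 where there is no reading.
- eyes.calibration(name): a dict with "fx", "fy", "cx", "cy" (pixels), "R" (3x3) and "t" (3): a world point X has camera coordinates R X + t. Camera axes: x right, y down, z forward; pixel columns grow to the right and rows downward; lengths in m; the calibration is good to about 2 mm. A picture is of the moment at which its call begins: read the wrist's pose just before it. calibration takes no time and is no camera call; for the wrist camera it gives the pose at the moment of the call.
- ticket.hand_in(): hands the job in, once; it reports no verdict.
The state is a dict: "t": time; "q": joint angles; "joint_vel": joint speeds; "joint_torque": joint torques, N m; "eef_pos": TCP position; "tool_rot": TCP orientation; "contact_force": force on the tool from outside, world axes, zero at the start; "torque": the same for the moment, N m; "gripper_width": opening from 0.0 (shut) to 1.0 (fully open).
Only numpy, scipy, OpenCV 4.12 (cv2) and the standard library are available. Lean on these libraries where they do the work, as an engineer would, in place of code of your own. Each camera call takes 0.05 s, during which the arm holds its last target. There are 200 camera calls.

## Working session

There is one attempt and no reset: what is moved stays moved. The work goes in short steps, Python scripts to look and compute and a shell command to move; the robot and the scene stay as the last step left them, time stands still between calls to the robot, and variables do not carry over. Pictures are saved under pics/ and viewed, about 8 in all and at most 12, crops included, and the job is handed in when it is done.

```bash
mkdir -p pics
cat > h.py <<'E'
import numpy as np, cv2
from station import readout, eyes, ticket
def grab(n):
    c=eyes.calibration(n); p,d=eyes.read_camera(n)
    np.savez(f'{n}.npz',p=p,d=d,**c); return p,d,c
def world(d,c,u=None,v=None):
    if u is None: u,v=np.meshgrid(np.arange(640),np.arange(480))
    X=np.stack([(u-c['cx'])/c['fx']*d,(v-c['cy'])/c['fy']*d,d],-1)
    return (X-np.array(c['t']))@np.array(c['R'])
E
python3 - <<'E'
from h import *
o=readout.get_obs(); print(o)
for n in('top','side'):
    p,d,c=grab(n); cv2.imwrite(f'pics/{n}1.png',p[...,::-1]); print(c)
E
```

```text
{'t': 0.0, 'q': array([-1.33810699,  0.477833  ,  0.02236686,  1.55646073, -0.01148838,
        1.10931352, -0.08309101]), 'joint_vel': array([-0.00014172, -0.00044861,  0.00163095, -0.00133727, -0.0011335 ,
       -0.00180744, -0.00074173]), 'joint_torque': array([-2.31965705e-04, -5.96436489e+01,  1.60788082e+00, -2.81206888e+01,
        1.25232182e-02,  8.86150432e-03,  2.04654657e-05]), 'eef_pos': array([0.22543869, 0.63560097, 0.23030028]), 'tool_rot': array([-7.82551467e-05,  1.69565534e-01,  9.85518463e-01, -9.39768802e-04]), 'contact_force': array([-0.76220616, -0.22704074, -0.02425495]), 'torque': array([-0.01105168, -0.02264019, -0.02238306]), 'gripper_width': 1.0005465258660806}
{'fx': 620.2407585502838, 'fy': 620.2407585502838, 'cx': 312.57115517472585, 'cy': 244.57968573512645, 'R': array([[-2.71128883e-02, -9.99632235e-01, -5.34108599e-04],
       [-9.98976479e-01,  2.71144468e-02, -3.62049892e-02],
       [ 3.62061564e-02, -4.48059900e-04, -9.99344242e-01]]), 't': array([0.0225663 , 0.63646514, 1.11046043])}
{'fx': 582.6153022433466, 'fy': 582.6153022433466, 'cx': 318.1889192366316, 'cy': 236.0594370277239, 'R': array([[ 0.98582732, -0.16732532, -0.01211327],
       [-0.13200168, -0.72909491, -0.67156249],
       [ 0.10353768,  0.66364362, -0.7408489 ]]), 't': array([-0.62968771,  0.17614282,  0.92970998])}
```

View pics/top1.png

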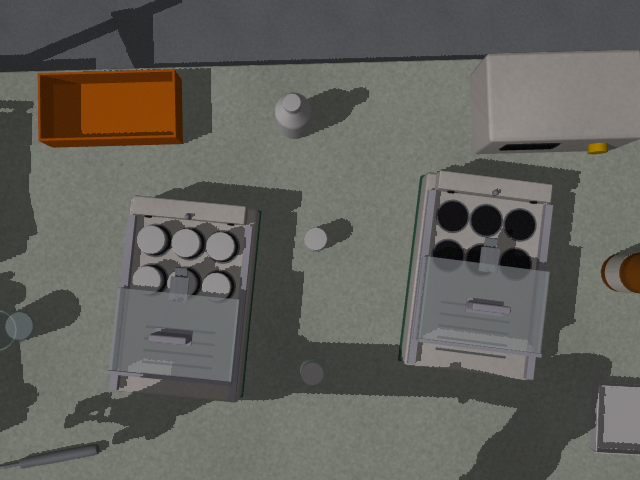

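View pics/side1.png

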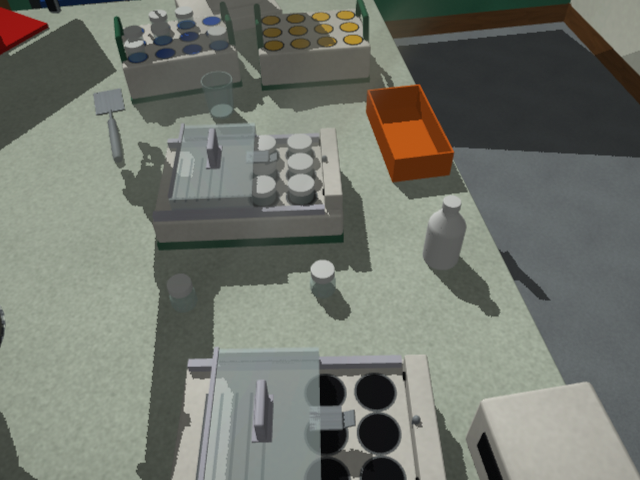

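Loaded is the left one in the top view: its grip is at about (170,337), and the end block runs from (132,203) to (247,215). The empty one is on the right, with its grip at (488,306). Next I'll measure the loaded grip and its axis.

Run:
```python
from h import *
f=np.load('top.npz'); d,p=f['d'],f['p']; W=world(d,f)
v,u=np.mgrid[0:480,0:640]
for nm,(a,b,c,e) in dict(load=(320,355,130,215),spare=(285,325,450,530)).items():
    m=np.zeros(d.shape,bool); m[a:b,c:e]=1
    m&=(W[...,2]>.150)&(W[...,2]<.18)
    P=W[m]; print(nm,m.sum(),P.mean(0) if m.sum() else W[a:b:6,c:e:8,2].round(3))
    if m.sum()>10:
        r=cv2.minAreaRect((P[:,:2]*1000).astype(np.float32)); print(r, P[:,2].min(),P[:,2].max())
# end block / rails: points z 0.06..0.12 of loaded sampler
m=np.zeros(d.shape,bool); m[190:232,120:262]=1; m&=(W[...,2]>.055)&(W[...,2]<.15)
P=W[m]; print(m.sum(), cv2.minAreaRect((P[:,:2]*1000).astype(np.float32)),np.percentile(P[:,2],[5,50,95]))
# panel corner pixels -> z=.119 plane
def onplane(u,v,z):
    R,t=f['R'],f['t']; r=np.array([(u-f['cx'])/f['fx'],(v-f['cy'])/f['fy'],1])@R; o=-t@R
    return o+r*(z-o[2])/r[2]
for q in [(121,288),(240,298),(112,372),(235,381)]: print(q,onplane(*q,.119).round(3))
for q in [(149,336),(190,336),(132,198),(247,208)]: print(q,onplane(*q,.164).round(3),onplane(*q,.1).round(3))
g=cv2.resize(p[180:410,95:275],None,fx=3.2,fy=2.6,interpolation=cv2.INTER_CUBIC)
cv2.imwrite('pics/crop.png',g[...,::-1])
```

```text
load 323 [0.49074534 0.23466404 0.16105166]
((490.2931213378906, 235.8087921142578), (59.618003845214844, 12.775567054748535), 82.93108367919922) 0.1506719107768016 0.1663916648622677
spare 308 [ 0.52548047 -0.26892907  0.1617464 ]
((525.12939453125, -269.9730529785156), (60.04694747924805, 12.006404876708984), 81.08587646484375) 0.15049590679192548 0.17010616549341034
3936 ((688.2845458984375, 211.08712768554688), (220.79173278808594, 60.370845794677734), 85.90169525146484) [0.06571478 0.10059687 0.10552554]
(121, 288) [0.571 0.32  0.119]
(240, 298) [0.549 0.126 0.119]
(112, 372) [0.435 0.337 0.119]
(235, 381) [0.415 0.137 0.119]
(149, 336) [0.496 0.263 0.164] [0.489 0.28  0.1  ]
(190, 336) [0.494 0.2   0.164] [0.488 0.213 0.1  ]
(132, 198) [0.712 0.286 0.164] [0.72  0.305 0.1  ]
(247, 208) [0.691 0.106 0.164] [0.698 0.113 0.1  ]
```

View pics/crop.png

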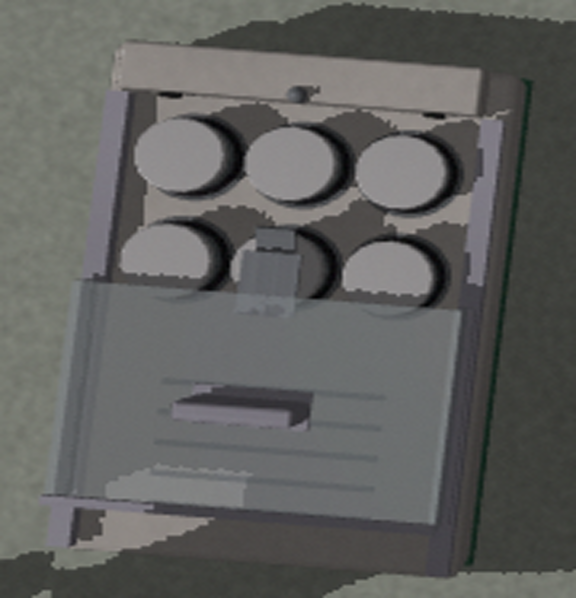

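```bash
python3 -m crank '[{"jaw":0,"az":-6.6},{"jaw":0,"az":-6.6},{"jaw":0,"x":-26,"y":-37},{"jaw":0,"x":-26,"y":-37},{"jaw":0,"x":-26,"y":-37},{"jaw":0,"x":-26,"y":-37},{"jaw":0,"x":-26,"y":-37},{"jaw":0,"x":-26,"y":-37},{"jaw":0,"x":-26,"y":-37},{"jaw":0,"x":-26,"y":-37},{"jaw":0,"x":-26,"y":-37},{"jaw":0,"x":-26,"y":-37}]'
python3 - <<'E'
from h import *
from scipy.spatial.transform import Rotation as Ro
o=readout.get_obs(); R=Ro.from_quat(np.roll(o['tool_rot'],-1)).as_matrix()
print(o['t'],o['eef_pos'],R.round(3)); yaw=np.radians(-6.3); X=np.array([np.cos(yaw),np.sin(yaw),0])
T=np.array([.4905,.2355,.137])-X*.045
print((R.T@(T-o['eef_pos'])*1000).round(1), np.degrees(np.arctan2(-R[1,0],-R[0,0])))
E
```

```text
0.1 [0.22543452 0.63567786 0.2304035 ] [[-0.943  0.334 -0.   ]
 [ 0.334  0.943 -0.002]
 [-0.    -0.002 -1.   ]]
[-339.7 -298.7   93.9] -19.522653464130045schema error: expected keys jaw, x, y, z, ax, ay, az
```

The move was refused because every row needs all seven keys, so I'm resending it in full.

```bash
cat > go.py <<'E'
from h import *
from scipy.spatial.transform import Rotation as Ro
o=readout.get_obs(); R=Ro.from_quat(np.roll(o['tool_rot'],-1)).as_matrix()
print(o['t'],o['eef_pos'],R[2].round(3),o['gripper_width']); yaw=np.radians(-6.3); X=np.array([np.cos(yaw),np.sin(yaw),0])
T=np.array([.4905,.2355,.137])-X*.045
print('to go',(R.T@(T-o['eef_pos'])*1000).round(1), np.degrees(np.arctan2(-R[1,0],-R[0,0])),o['contact_force'].round(1))
E
python3 -m crank '[{"jaw":0,"x":0,"y":0,"z":0,"ax":0,"ay":0,"az":-6.6},{"jaw":0,"x":0,"y":0,"z":0,"ax":0,"ay":0,"az":-6.6},{"jaw":0,"x":-26,"y":-37,"z":0,"ax":0,"ay":0,"az":0},{"jaw":0,"x":-26,"y":-37,"z":0,"ax":0,"ay":0,"az":0},{"jaw":0,"x":-26,"y":-37,"z":0,"ax":0,"ay":0,"az":0},{"jaw":0,"x":-26,"y":-37,"z":0,"ax":0,"ay":0,"az":0},{"jaw":0,"x":-26,"y":-37,"z":0,"ax":0,"ay":0,"az":0},{"jaw":0,"x":-26,"y":-37,"z":0,"ax":0,"ay":0,"az":0},{"jaw":0,"x":-26,"y":-37,"z":0,"ax":0,"ay":0,"az":0},{"jaw":0,"x":-26,"y":-37,"z":0,"ax":0,"ay":0,"az":0},{"jaw":0,"x":-26,"y":-37,"z":0,"ax":0,"ay":0,"az":0},{"jaw":0,"x":-26,"y":-37,"z":0,"ax":0,"ay":0,"az":0}]'
python3 go.py
```

```text
t: 1.6
eef_pos: [0.4436, 0.2383, 0.2311]
tool_rot: [-0.0, 0.055, 0.998, -0.0]
contact_force: [0.9, 0.9, 0.2]
gripper_width: 0.001
1.6 [0.44361131 0.23827771 0.23112905] [ 0. -0. -1.] 0.0013321701557324366
to go [-1.9  2.4 94.1] -6.325664886864911 [0.9 0.9 0.2]
```

```bash
python3 -m crank '[{"jaw":0,"x":0,"y":2,"z":35,"ax":0,"ay":0,"az":0},{"jaw":0,"x":0,"y":0,"z":35,"ax":0,"ay":0,"az":0},{"jaw":0,"x":0,"y":0,"z":21,"ax":0,"ay":0,"az":0},{"jaw":0,"x":0,"y":0,"z":0,"ax":0,"ay":0,"az":0}]'
python3 - <<'E'
from h import *
for n in('side','top'): 
    p,d,c=grab(n)
    if n=='side': cv2.imwrite('pics/s2.png',cv2.resize(p[80:260,120:380],None,fx=2.8,fy=2.8)[...,::-1])
E
python3 go.py
```

```text
t: 2.1
eef_pos: [0.4422, 0.2409, 0.1388]
tool_rot: [-0.002, 0.055, 0.998, -0.001]
contact_force: [-1.0, 0.2, 0.5]
gripper_width: -0.001
2.2 [0.44370654 0.24190377 0.14072848] [-0.  0. -1.] 0.0018687470851084566
to go [-2.2 -1.2  3.7] -6.329674941013515 [0.4 0.3 0.4]
```

View pics/s2.png

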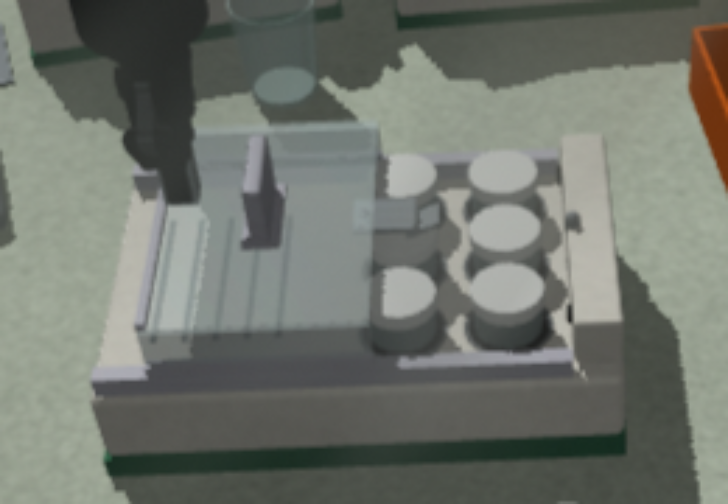

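The shut fingers are between the strip and the grip, at about (180,195) in the crop, and touching nothing. I'll push along tool -x.

```bash
python3 -m crank '[{"jaw":0,"x":-10,"y":0,"z":0,"ax":0,"ay":0,"az":0},{"jaw":0,"x":-10,"y":0,"z":0,"ax":0,"ay":0,"az":0},{"jaw":0,"x":-8,"y":0,"z":0,"ax":0,"ay":0,"az":0},{"jaw":0,"x":-8,"y":0,"z":0,"ax":0,"ay":0,"az":0},{"jaw":0,"x":-10,"y":0,"z":0,"ax":0,"ay":0,"az":0},{"jaw":0,"x":-10,"y":0,"z":0,"ax":0,"ay":0,"az":0},{"jaw":0,"x":-10,"y":0,"z":0,"ax":0,"ay":0,"az":0},{"jaw":0,"x":-10,"y":0,"z":0,"ax":0,"ay":0,"az":0}]'
python3 - <<'E'
from h import *
p,d,c=grab('side'); cv2.imwrite('pics/s3.png',cv2.resize(p[80:260,120:380],None,fx=2.8,fy=2.8)[...,::-1])
f=np.load('top.npz')
p,d,c=grab('top'); W=world(d,c)
E
python3 go.py
```

```text
t: 3.2
eef_pos: [0.5196, 0.233, 0.1401]
tool_rot: [-0.0, 0.055, 0.998, -0.0]
contact_force: [-2.4, -1.5, -0.6]
gripper_width: -0.006
3.3 [0.52072861 0.23315251 0.14038308] [-0.002  0.    -1.   ] -0.002659386301734937
to go [75.3 -1.1  3.3] -6.390117104728578 [-0.3 -1.2 -0.3]
```

View pics/s3.png

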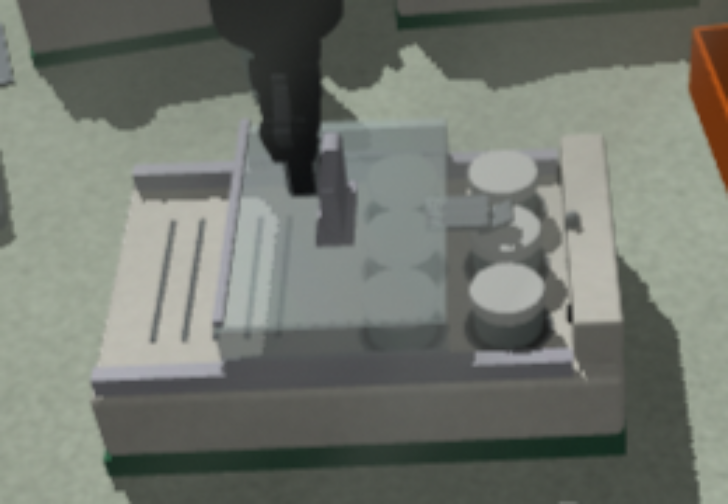

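The guard is sliding straight: its edge went from 377 to 447 in the crop, and the end block is at about 567. Sampler hasn't moved. Continuing.

```bash
python3 -m crank '[{"jaw":0,"x":-10,"y":0,"z":0,"ax":0,"ay":0,"az":0},{"jaw":0,"x":-10,"y":0,"z":0,"ax":0,"ay":0,"az":0},{"jaw":0,"x":-10,"y":0,"z":0,"ax":0,"ay":0,"az":0},{"jaw":0,"x":-7,"y":0,"z":0,"ax":0,"ay":0,"az":0},{"jaw":0,"x":-7,"y":0,"z":0,"ax":0,"ay":0,"az":0}]'
python3 -m crank '[{"jaw":0,"x":-4,"y":0,"z":0,"ax":0,"ay":0,"az":0},{"jaw":0,"x":-3,"y":0,"z":0,"ax":0,"ay":0,"az":0}]'
python3 -m crank '[{"jaw":0,"x":-3,"y":0,"z":0,"ax":0,"ay":0,"az":0},{"jaw":0,"x":-3,"y":0,"z":0,"ax":0,"ay":0,"az":0}]'
python3 - <<'E'
from h import *
p,d,c=grab('side'); cv2.imwrite('pics/s4.png',cv2.resize(p[80:260,120:380],None,fx=2.8,fy=2.8)[...,::-1])
E
python3 go.py
```

```text
t: 3.92
eef_pos: [0.5629, 0.2283, 0.1402]
tool_rot: [-0.0, 0.055, 0.998, -0.0]
contact_force: [-3.6, -1.0, 2.2]
gripper_width: 0.004
t: 4.18
eef_pos: [0.5692, 0.2275, 0.1402]
tool_rot: [-0.001, 0.055, 0.998, -0.0]
contact_force: [-5.2, -2.1, 2.9]
gripper_width: 0.002
t: 4.42
eef_pos: [0.5752, 0.2268, 0.1402]
tool_rot: [-0.001, 0.055, 0.998, -0.0]
contact_force: [-3.8, -1.7, 0.9]
gripper_width: 0.002
4.475 [0.57611697 0.22685317 0.14030372] [-0. -0. -1.] 0.001647601820495789
to go [131.   -0.9   3.2] -6.338606032549606 [0.3 0.1 0.6]
```

View pics/s4.png

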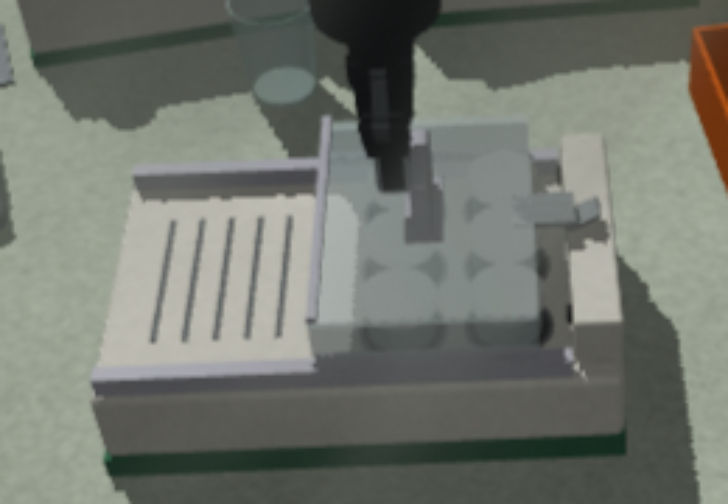

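The tongue is over the latch pin, with a gap of about 30 crop pixels (some 15–20 mm) left. I'll push on in small steps and watch the force.

```bash
python3 -m crank '[{"jaw":0,"x":-3,"y":0,"z":0,"ax":0,"ay":0,"az":0},{"jaw":0,"x":-3,"y":0,"z":0,"ax":0,"ay":0,"az":0}]'
python3 -m crank '[{"jaw":0,"x":-3,"y":0,"z":0,"ax":0,"ay":0,"az":0},{"jaw":0,"x":-2,"y":0,"z":0,"ax":0,"ay":0,"az":0}]'
python3 -m crank '[{"jaw":0,"x":-2,"y":0,"z":0,"ax":0,"ay":0,"az":0},{"jaw":0,"x":-2,"y":0,"z":0,"ax":0,"ay":0,"az":0}]'
python3 - <<'E'
from h import *
p,d,c=grab('side'); cv2.imwrite('pics/s5.png',cv2.resize(p[80:260,120:380],None,fx=2.8,fy=2.8)[...,::-1])
E
python3 go.py
```

```text
t: 4.72
eef_pos: [0.5819, 0.2264, 0.1403]
tool_rot: [0.0, 0.055, 0.998, -0.0]
contact_force: [-1.5, -0.9, -0.6]
gripper_width: -0.0
t: 4.97
eef_pos: [0.5872, 0.2261, 0.1404]
tool_rot: [0.0, 0.055, 0.998, 0.0]
contact_force: [-2.3, -0.9, 1.5]
gripper_width: 0.0
t: 5.22
eef_pos: [0.5908, 0.2257, 0.1405]
tool_rot: [0.0, 0.055, 0.998, 0.0]
contact_force: [-1.0, 0.0, 0.8]
gripper_width: 0.002
5.275 [0.59108157 0.22561968 0.14043133] [-0.001  0.    -1.   ] 0.0022927238445430882
to go [146.1  -1.3   3.3] -6.327643503852484 [-1.1  1.3  0.5]
```

View pics/s5.png

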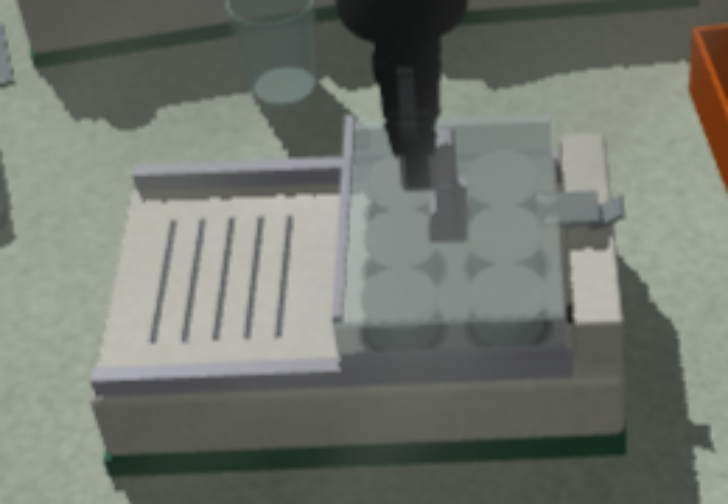

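```bash
python3 -m crank '[{"jaw":0,"x":-2,"y":0,"z":0,"ax":0,"ay":0,"az":0},{"jaw":0,"x":-2,"y":0,"z":0,"ax":0,"ay":0,"az":0}]'
python3 -m crank '[{"jaw":0,"x":-1.5,"y":0,"z":0,"ax":0,"ay":0,"az":0},{"jaw":0,"x":0,"y":0,"z":0,"ax":0,"ay":0,"az":0}]'
python3 -m crank '[{"jaw":0,"x":-1.5,"y":0,"z":0,"ax":0,"ay":0,"az":0},{"jaw":0,"x":0,"y":0,"z":0,"ax":0,"ay":0,"az":0}]'
```

```text
t: 5.52
eef_pos: [0.5937, 0.2253, 0.1403]
tool_rot: [-0.001, 0.055, 0.998, -0.0]
contact_force: [-8.6, -0.5, 7.9]
gripper_width: 0.002
t: 5.78
eef_pos: [0.5937, 0.2253, 0.1402]
tool_rot: [-0.002, 0.055, 0.998, -0.0]
contact_force: [-10.0, 0.1, 7.1]
gripper_width: 0.0
t: 6.02
eef_pos: [0.5936, 0.2253, 0.1401]
tool_rot: [-0.004, 0.055, 0.999, -0.0]
contact_force: [-14.5, -0.9, 10.6]
gripper_width: 0.002
```

The TCP stopped dead at x = 0.5937 while the force climbed to 14 N, more than latch and friction together, so this is the end stop. Backing off, lifting and checking.

```bash
python3 -m crank '[{"jaw":0,"x":12,"y":0,"z":0,"ax":0,"ay":0,"az":0},{"jaw":0,"x":12,"y":0,"z":0,"ax":0,"ay":0,"az":0},{"jaw":0,"x":0,"y":0,"z":-40,"ax":0,"ay":0,"az":0},{"jaw":0,"x":0,"y":0,"z":-50,"ax":0,"ay":0,"az":0},{"jaw":0,"x":30,"y":30,"z":-30,"ax":0,"ay":0,"az":0},{"jaw":0,"x":40,"y":40,"z":0,"ax":0,"ay":0,"az":0},{"jaw":0,"x":40,"y":40,"z":0,"ax":0,"ay":0,"az":0},{"jaw":0,"x":40,"y":40,"z":0,"ax":0,"ay":0,"az":0},{"jaw":0,"x":30,"y":40,"z":0,"ax":0,"ay":0,"az":0},{"jaw":0,"x":0,"y":0,"z":0,"ax":0,"ay":0,"az":0}]'
python3 - <<'E'
from h import *
p,d,c=grab('side'); a=cv2.resize(p[100:250,140:360],None,fx=2.6,fy=2.6)
p,d,c=grab('top'); b=cv2.resize(p[190:400,100:560],None,fx=1.24,fy=1.0)
w=max(a.shape[1],b.shape[1]); pad=lambda i:np.pad(i,((0,0),(0,w-i.shape[1]),(0,0)))
cv2.imwrite('pics/fin.png',np.vstack([pad(a),pad(b)])[...,::-1])
W=world(d,c); z=W[...,2]
for s,(y0,y1) in dict(load=(.1,.35),spare=(-.36,-.15)).items():
    m=(z>.150)&(z<.18)&(W[...,1]>y0)&(W[...,1]<y1)&(W[...,0]>.42)&(W[...,0]<.68)
    print(s,m.sum(),cv2.minAreaRect((W[m][:,:2]*1000).astype(np.float32)))
E
python3 go.py
```

```text
t: 7.28
eef_pos: [0.4116, 0.4406, 0.2601]
tool_rot: [-0.001, 0.051, 0.999, 0.001]
contact_force: [0.9, -0.9, 0.1]
gripper_width: -0.001
load 296 ((610.2783813476562, 220.84109497070312), (58.888240814208984, 11.953259468078613), 82.90292358398438)
spare 307 ((525.1229248046875, -270.3342590332031), (60.08202362060547, 12.027274131774902), 81.07332611083984)
7.375 [0.41548808 0.43605077 0.26018198] [-0.001 -0.    -1.   ] -0.003642637162277007
to go [ -51.4 -191.1  123.2] -6.266456728862257 [-0.3 -0.8  0.2]
```

View pics/fin.png

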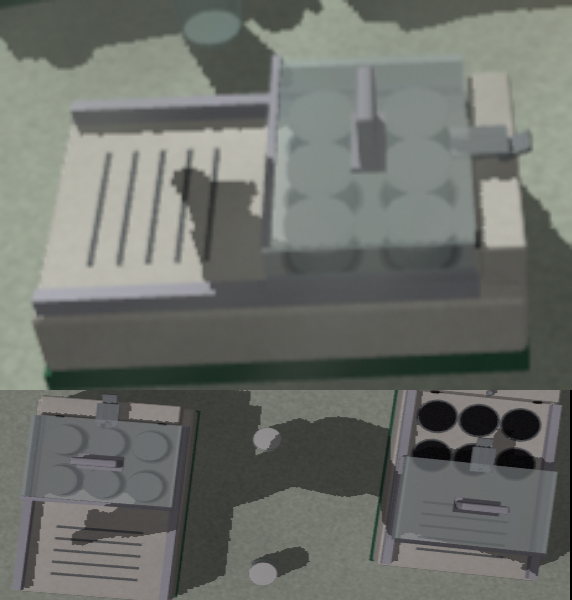

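The guard panel is against the end block, with the tongue over it. The grip is at x = 0.610, 121 mm from where it started, and it didn't spring back. The spare grip is unmoved.

```bash
python3 -c "
from station import ticket; print(ticket.hand_in())"
```

```text
the job is handed in; nothing more can be done
None
```

The loaded (left) sampler's guard is pushed fully shut over its jars, and I handed the job in at about 7.4 s on the robot's clock.

- **Push:** I pushed the grip's robot-side face with the closed fingers. The guard slid 121 mm, with a few newtons of resistance over the latch. It then stopped dead at tool x = 0.594 m while the force rose to about 14 N along x (about 18 N in all). That is more than latch and friction together could give, so I took it as the end stop.
- **Last checks:** After I backed off and lifted clear, the camera put the grip at x = 0.610 m. That matches where it was when pressed against the stop, so the guard did not spring back. The spare guard's grip is within 0.5 mm of where it was, and the final force reading was near zero, with the robot touching nothing.
- **Not checked:** I did not see the latch pin itself, because the guard's tongue covers it, and I did not try pulling the guard back. That the latch caught is inferred from the end stop and the lack of spring-back.
- **One refused call:** My first move was refused because its rows lacked some keys. The arm did not move, and I resent it in full.

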